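Put the ratchet back and tip the socket case shut

TASK

Put the socket set away: lay the ratchet down into its moulded recess in the blue steel case, its round head in the wide end of the recess, so that it lies fully home. Then reach behind the open lid, tip it just past upright and let go, so that it swings fully shut under its own weight - do not carry it down or press on it. Leave the pliers, the spark plug and the bolt where they lie.

Things in the scene. Friction and masses are not known exactly. Their poses are not given: they have to be found in the camera images.
- socket_case: Open blue steel socket-set case, too heavy to shift: 160 mm deep (its x), 290 mm long (its y), on 6 mm feet, rim 44 mm above the bench, walls 4 mm. Origin: on the bench under its centre; +x to its hinged back, -x to its front with catches and a folded black handle (26 mm out). Grey tray inside, top 34 mm high; at its back (x = 54 mm) a row of eight fixed sockets, tops 46 mm high
- case_seat (a point): Middle of the recess for the ratchet, on its floor 14 mm above the bench, at x = -22 mm of the case; axes as the case's. With the ratchet home, the ratchet's +x runs along the case's -y, its head centre 99 mm to -y of this point and its grip point 40 mm to +y
- recess_bay (a point): Point on the recess floor where the grip point comes to lie, in an open finger bay (y = +4 to +75 mm from case_seat, 108 mm wide: 54 mm to each side). To -y of the bay: shank slot 34 mm wide to y = -66, then head pocket 52 mm wide to y = -126. To +y: slot 34 mm wide for the grip's end, to y = +126. Slots 20 mm deep, as deep as the grip is high
- case_lid (a joint): Opening angle of the lid: 0 = shut (pointing to the case's -x), 1.57 = upright, 1.95 = leaning back on its stop, as at the start. Flat steel pan 160 x 290 mm, 10 mm thick, 0.38 kg, nearly free hinge: below about 1.4 it falls shut by itself, above about 1.55 back to its stop. If the ratchet is not home, the lid rests on it and stays ajar
- case_hinge (a point): Middle of the lid's hinge line, which runs along the case's y at its back (x = +80 mm of the case), 45 mm above the bench; axes as the case's
- lid_edge (a point): Middle of the lid's free edge, on its outer face (its back when open). At its stop it is about 190 mm above the bench and 69 mm behind the hinge line; it rises to 205 mm when upright, so the lid is best pushed with the fingertips just below this edge. Behind the open lid the space is free from 0.10 m above the bench
- ratchet_grip (a point): Ratchet lying on the bench, drive up: 235 mm long, black grip 24 mm wide, 20 mm high; shank 12 mm thick; round head 38 mm across, its square drive reaching 31 mm high; 0.34 kg. This point: in the black grip, half-way up (10 mm above the underside), 78 mm from the grip's end; the grip goes on 26 mm to +x. x along the ratchet to the head, z up
- ratchet_head (a point): Centre of the ratchet's round head, half-way up (10 mm above its underside), 139 mm from the grip point along the ratchet's +x
- pliers_mid (a point): Middle of black-handled pliers (183 x 46 x 12 mm) lying loose on the bench behind the case; to be left alone
- plug_b_mid (a point): Middle of a spark plug (73 x 21 x 21 mm) lying loose on the bench behind the case on the right; to be left alone
- bolt_0_mid (a point): Middle of a short steel bolt with its nut (56 x 19 x 20 mm) lying loose on the bench between the case and the ratchet; to be left alone

How it is judged:
By the outcome, as a careful person would: the job done as asked, in the order asked, and still so for the second after the job is handed in, with the robot touching nothing.
It also fails if it takes over 61 s, if anything falls off the work surface, if the arm or the gripper's body presses on something with over 40 N, if the wrist force passes 120 N, or if a joint passes its speed limit or range.

ROBOT

A 6-joint arm with a two-finger parallel gripper is mounted at the origin on a cart in front of the work surface, level with it; the furniture and walls round the work are solid. World frame = base frame: x ahead of the robot, y to its left, z up, the work surface at z = 0. Lengths are in mm, angles in rad, forces in N, time in s.
With the tool pointing down it reaches from about 350 to 875 mm from the base axis. Payload 4.2 kg.
Tool frame: the origin (TCP) lies between the finger pads; the fingertips stand 19 mm ahead of it and the grasp point (between the pads) is the TCP; y points along the fingers, z is the direction in which the jaws open and shut, and the axes are right-handed (so a half turn about y gives the same grasp; the last joint's range is limited). The gripper opens to 85 mm and grips with 20 to 120 N. Pads are 22 mm wide; open, the fingers measure 114 mm over their backs; the gripper's body (76 mm by 85 mm) begins 54 mm behind the grasp point. The pads swing forward as they close: fully open they stand 13 mm farther back than shut.
Start: joints at [-0.896, 0.385, 0.008, 0, -1.194, -0.259], TCP at [252.464, -571.718, 250.312] pointing down, gripper open.
Joint ranges: [-3.14, 3.14], [-1.21, 2.06], [-1.07, 1.41], [-3.16, 2.05], [-2.99, -0.16], [-3.1, 3.1]. Speed limits (rad/s): [2.79, 2.79, 3.14, 3.14, 3.14, 3.14].

INTERFACE

Orientations are given as a unit quaternion [x, y, z, w].
In Python, from bench import arm gives the robot as it stands.
- The arm moves only by the shell command python3 -m inch 'ROWS'. ROWS is JSON, a list of rows, each a list of 7 numbers: the opening, from 0 (shut) to 1 (fully open), then the shift along the tool's x, y, z in cm, then the turn, a rotation vector about the tool's x, y, z in degrees. A call has 1 to 20 rows; each row is the pose to reach, as a shift and turn from the pose commanded when the call began, along the tool's axes at that moment; what a row does not reach only later rows make up. A row lasts 1/12 s, in which the tool goes at most 41.7 mm and 7.16 degrees, less where a joint would pass 70% of its speed; a pose out of reach is approached as far as the arm can. A call with a gripper value outside its range is refused whole. The fingers move at their own pace and stop on an object; the grip force is fixed at half the most. Time passes only in rows, so rows that repeat a pose let the fingers close. It gives the time, the measured TCP pose, the force and the opening at its end, in the units of the state.
- arm.read_state(): the state, without advancing time (a new reading comes with each control period).
- arm.get_image(name): name is "scene" or "top"; returns the picture (420x560x3 uint8, red, green, blue); there is no depth.
- arm.camera_params(name): a dict with "fx", "fy", "cx", "cy" (pixels), "rvec" (rotation vector, rad) and "tvec" (3), from world to camera coordinates, as OpenCV has them. Camera axes: x right, y down, z forward; pixel columns grow to the right and rows downward; lengths in mm; the calibration is good to about 2 mm. A picture is of the moment at which its call begins. camera_params takes no time and is no camera call.
- arm.job_done(): hands the job in, once; it reports no verdict.
Trained networks look in the newest picture that a camera, given by its name, has taken for a name from the list of things; names that differ only in an ending like _2 or _b are one class to them, and where a whole thing is asked for, a point or a joint stands for the part that bears it (a point fixed in the world has none). Each returns a list of dicts, best first, with "conf" (0 to 1); they miss things now and then, are a little off and sometimes report something else, mostly with a low value. They report only what shows in the picture. A call takes as long as a camera call.
- arm.masks_of(label, camera): "mask" (420x560 bool, what is visible of it) and "extent" ([left, top, width, height] in pixels, round what is visible of it).
The state is a dict: "clock": time; "joints": joint angles; "joint_vel": joint speeds; "joint_efforts": joint torques, N m; "position": TCP position; "ee_rot": TCP orientation; "contact_force": force on the tool from outside, world axes, zero at the start; "wrist_torque": the same for the moment, N m; "gripper_width": finger opening in mm.
Only numpy, scipy, OpenCV 4.12 (cv2) and the standard library are available. Lean on these libraries where they do the work, as an engineer would, in place of code of your own. Each camera call takes 0.05 s, during which the arm holds its last target.

## Working session

There is one attempt and no reset: what is moved stays moved. The work goes in short steps, Python scripts to look and compute and a shell command to move; the robot and the scene stay as the last step left them, time stands still between calls to the robot, and variables do not carry over. Pictures are saved under pics/ and viewed, and the job is handed in when it is done.

```bash
ls; mkdir -p pics
cat > h.py <<'E'
import numpy as np, cv2
from bench import arm
from scipy.spatial.transform import Rotation as R
def cam(n):
    p=arm.camera_params(n); K=np.array([[p['fx'],0,p['cx']],[0,p['fy'],p['cy']],[0,0,1]],float)
    return K,np.array(p['rvec'],float).ravel(),np.array(p['tvec'],float).ravel()
def proj(n,P):
    K,r,t=cam(n); return cv2.projectPoints(np.array(P,float).reshape(-1,1,3),r,t,K,None)[0].reshape(-1,2)
def ray(n,uv,z):
    K,r,t=cam(n); M=cv2.Rodrigues(r)[0]; uv=np.array(uv,float).reshape(-1,2)
    d=(np.linalg.inv(K)@np.c_[uv,np.ones(len(uv))].T); d=(M.T@d).T; c=-M.T@t
    s=(z-c[2])/d[:,2]; return c+d*s[:,None]
def save(n,f):
    im=arm.get_image(n); cv2.imwrite('pics/'+f,im[:,:,::-1]); return im
E
python3 - <<'E'
from h import *
for n in ('scene','top'):
    save(n,n+'0.png'); K,r,t=cam(n); M=cv2.Rodrigues(r)[0]; print(n,K[0,0],-M.T@t)
s=arm.read_state(); print(s)
E
```

```text
pics
scene 385.55483426589535 [112.61522445 426.91911184 749.50084231]
top 388.52862874448675 [ 425.46398266  -10.41032288 1167.28196986]
{'clock': 0.1, 'joints': array([-8.96420193e-01,  3.85473260e-01,  6.75090048e-03, -4.54579038e-04,
       -1.19403378e+00, -2.58605634e-01]), 'joint_vel': array([-0.00032348, -0.00240289,  0.0036436 ,  0.00326291, -0.0004741 ,
       -0.0006173 ]), 'joint_efforts': array([-7.77624027e-04, -3.93319702e+01,  1.88928741e+01,  4.19800848e+00,
       -2.64125905e-03,  8.50703572e-06]), 'position': array([ 252.25314839, -571.28519512,  249.32737746]), 'ee_rot': array([-0.6912083 , -0.1457043 ,  0.14606071,  0.6925804 ]), 'contact_force': array([0.57794761, 1.48588082, 0.08623339]), 'wrist_torque': array([-0.0250482 , -0.00324163,  0.03660646]), 'gripper_width': 85.21991008875769}
```

View pics/scene0.png

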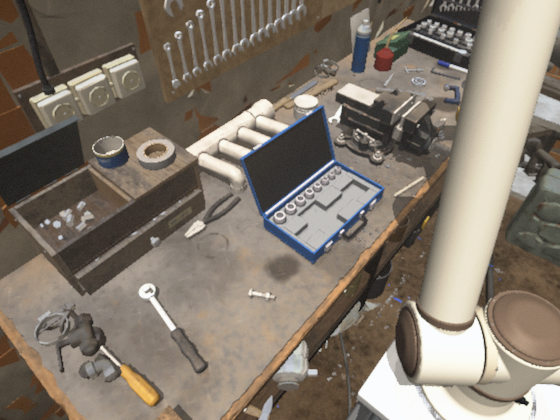

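View pics/top0.png

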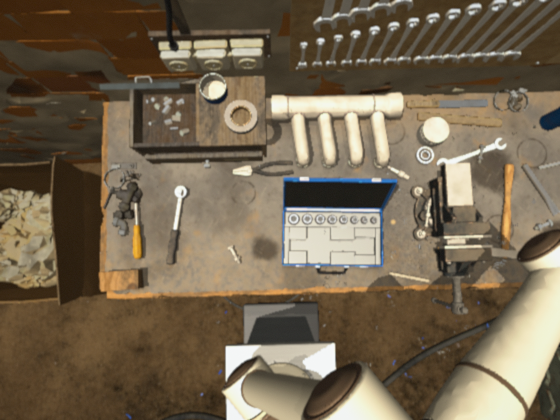

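Run:
```python
from h import *
for l in ('ratchet_grip','socket_case','case_lid','pliers_mid','plug_b_mid','bolt_0_mid'):
  for d in arm.masks_of(l,'top')[:2]:
    m=d['mask']; c,sz,a=cv2.minAreaRect(np.argwhere(m)[:,::-1].astype(np.float32))
    print(l,round(d['conf'],2),d['extent'],m.sum(),c,sz,a)
    print('   ',np.round(ray('top',cv2.boxPoints((c,sz,a)),10)[:,:2]).tolist())
s=arm.read_state(); print(R.from_quat(s['ee_rot']).as_matrix().round(3))
```

```text
ratchet_grip 0.56 [166.1, 185.0, 23.2, 81.5] 591 (176.4916229248047, 225.06411743164062) (12.54590129852295, 79.15557861328125) 7.431407928466797
    [[393.0, 331.0], [626.0, 301.0], [620.0, 264.0], [387.0, 295.0]]
socket_case 0.81 [284.8, 175.3, 111.2, 99.6] 9228 (338.2728576660156, 225.12954711914062) (112.03443908691406, 97.66976165771484) 0.9548412561416626
    [[355.0, -10.0], [647.0, -23.0], [632.0, -362.0], [340.0, -341.0]]
case_lid 0.96 [283.0, 174.6, 110.8, 35.7] 3391 (338.8331604003906, 193.84356689453125) (113.98649597167969, 33.04224395751953) 0.8814040422439575
    [[543.0, -16.0], [644.0, -20.0], [629.0, -365.0], [529.0, -358.0]]
case_lid 0.45 [167.4, 184.3, 21.4, 78.8] 512 (176.4576873779297, 224.78790283203125) (11.319433212280273, 78.36306762695312) 8.365885734558105
    [[395.0, 331.0], [625.0, 298.0], [619.0, 264.0], [389.0, 298.0]]
pliers_mid 0.65 [230.9, 161.3, 63.0, 18.5] 577 (262.0845947265625, 168.02308654785156) (16.03083610534668, 60.62873077392578) 86.8201675415039
    [[693.0, 132.0], [698.0, -51.0], [649.0, -53.0], [644.0, 130.0]]
plug_b_mid 0.39 [389.5, 168.1, 18.4, 10.7] 102 (398.5500183105469, 172.35000610351562) (21.503488540649414, 6.640782833099365) 18.43494987487793
    [[649.0, -339.0], [668.0, -346.0], [645.0, -407.0], [626.0, -400.0]]
bolt_0_mid 0.54 [229.9, 245.6, 9.3, 19.9] 66 (234.24520874023438, 253.3662109375) (16.999252319335938, 4.070242881774902) 61.38954162597656
    [[436.0, 145.0], [442.0, 134.0], [397.0, 111.0], [392.0, 121.0]]
[[ 0.915 -0.    -0.404]
 [ 0.404  0.     0.915]
 [-0.    -1.     0.   ]]
```

Run:
```python
import cv2
t=cv2.imread('pics/top0.png'); s=cv2.imread('pics/scene0.png')
cv2.imwrite('pics/zc.png',cv2.resize(t[165:285,270:410],None,fx=5.5,fy=5,interpolation=cv2.INTER_CUBIC))
cv2.imwrite('pics/zr.png',cv2.resize(t[180:270,140:250],None,fx=6,fy=6,interpolation=cv2.INTER_CUBIC))
cv2.imwrite('pics/zs.png',cv2.resize(s[100:270,235:395],None,fx=3.5,fy=3.5,interpolation=cv2.INTER_CUBIC))
```

```text
(no output)
```

View pics/zc.png

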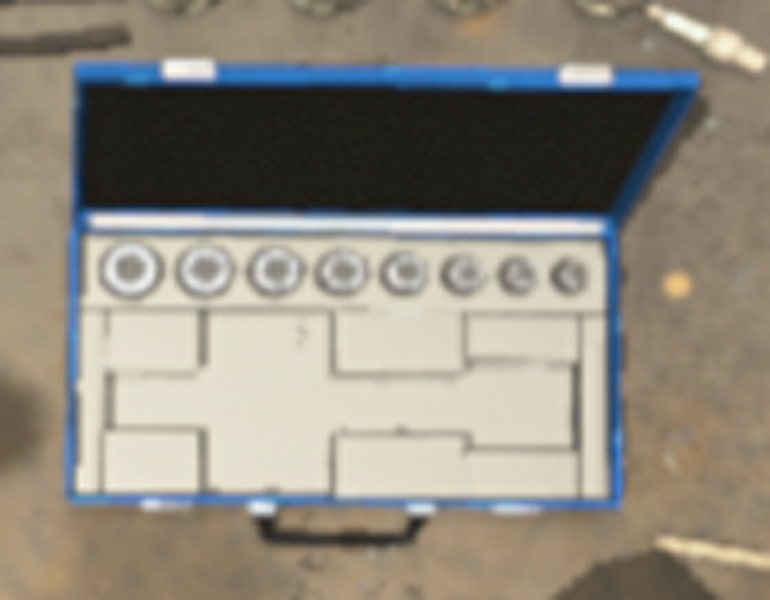

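View pics/zr.png

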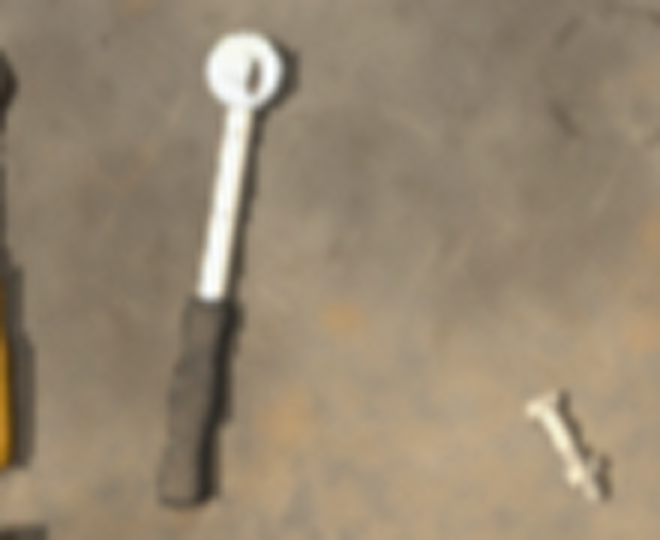

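View pics/zs.png

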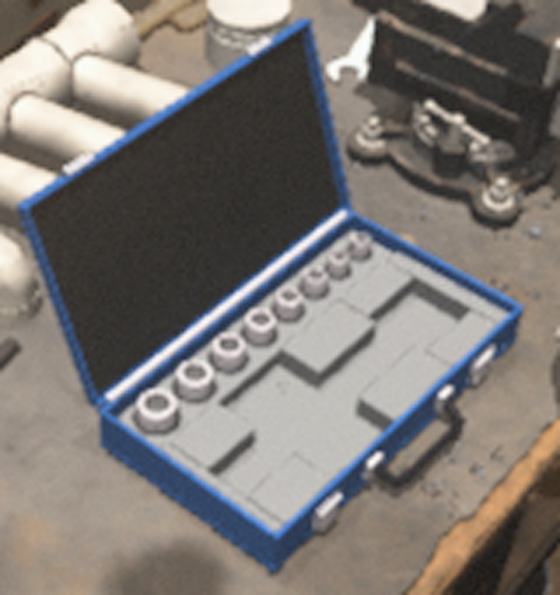

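```bash
cat > fit.py <<'E'
from h import *
from scipy.optimize import least_squares
def Z(p,o,sx,sy): return [o[0]+(p[0]+.5)/sx-.5, o[1]+(p[1]+.5)/sy-.5]
o=(270,165)
T=[((-80,145,44),(70,500)),((-80,-145,44),(620,506)),((80,145,44),(72,226)),((80,-145,44),(616,222)),
((-5,75,34),(204,370)),((-39,75,34),(204,430)),((-5,4,34),(333,376)),((-39,4,34),(333,434)),((4,-66,34),(466,361)),((-48,-66,34),(466,450)),((-48,-126,34),(578,450)),((4,-126,34),(578,361)),((-5,126,34),(108,374)),((-39,126,34),(104,430))]
S=[((-80,-145,44),(520,308)),((-80,145,44),(277,540)),((80,-145,44),(350,213)),((80,145,44),(100,405))]
A=np.array([a for a,_ in T],float); a=np.array([Z(p,o,5.5,5) for _,p in T])
B=np.array([b for b,_ in S],float); b=np.array([Z(p,(235,100),3.5,3.5) for _,p in S])
def W(P,q):
    c,s=np.cos(q[2]),np.sin(q[2]); return np.c_[q[0]+c*P[:,0]-s*P[:,1],q[1]+s*P[:,0]+c*P[:,1],P[:,2]]
def f(q,w=(1,1)): return np.r_[w[0]*(proj('top',W(A,q))-a).ravel(),w[1]*(proj('scene',W(B,q))-b).ravel()]
for w in ((1,1),(1,0),(0,1)):
    r=least_squares(f,[450,-150,0],args=(w,),x_scale=[100,100,1]); print(w,r.x.round(3),'deg',np.degrees(r.x[2]).round(2)); 
    if w==(1,1): q=r.x; print(r.fun.reshape(-1,2).round(1).tolist())
np.save('case.npy',q)
# ratchet
o=(140,180)
h=ray('top',Z((245,70),o,6,6),20)[0]; e=ray('top',Z((187,502),o,6,6),10)[0]; st=ray('top',Z((212,299),o,6,6),12)[0]
print('head',h,'end',e,'start',st,np.linalg.norm((h-e)[:2]),np.linalg.norm((st-e)[:2]))
d=(h-e)[:2]; print('yaw',np.degrees(np.arctan2(d[1],d[0])))
for l in ('ratchet_grip','ratchet_head'):
  for dd in arm.masks_of(l,'scene')[:1]:
    m=dd['mask']; print(dd['conf'],dd['extent'])
    c,sz,an=cv2.minAreaRect(np.argwhere(m)[:,::-1].astype(np.float32)); print(ray('scene',cv2.boxPoints((c,sz,an)),10).round(0).tolist())
s=cv2.imread('pics/scene0.png')
cv2.imwrite('pics/zrs.png',cv2.resize(s[270:385,120:230],None,fx=5,fy=5,interpolation=cv2.INTER_CUBIC))
E
python3 fit.py
```

```text
(1, 1) [ 4.55033e+02 -1.59576e+02 -3.70000e-02] deg -2.13
[[-0.6, 0.2], [0.4, -0.0], [-0.4, -0.5], [0.3, 1.3], [-0.7, 0.3], [-0.7, 0.1], [0.2, -0.6], [0.3, -0.5], [0.0, -0.5], [0.2, -0.3], [0.4, -0.1], [0.2, -0.3], [-0.7, -0.6], [-0.1, -0.1], [1.3, -0.8], [0.3, -0.4], [0.5, -0.9], [-0.3, 1.6]]
(1, 0) [ 4.54717e+02 -1.59788e+02 -3.50000e-02] deg -2.0
(0, 1) [ 4.55756e+02 -1.58854e+02 -4.10000e-02] deg -2.35
head [604.91572613 283.63827732  20.        ] end [392.95544925 314.93973454  10.        ] start [492.23227385 302.13876785  12.        ] 214.2590492878321 100.09871453044993
yaw -8.400499107510006
0.71 [135.6, 284.7, 71.7, 90.6]
[[632.0, 299.0, 10.0], [628.0, 261.0, 10.0], [388.0, 307.0, 10.0], [396.0, 338.0, 10.0]]
0.65 [136.4, 283.0, 70.2, 91.2]
[[632.0, 300.0, 10.0], [631.0, 263.0, 10.0], [388.0, 298.0, 10.0], [394.0, 330.0, 10.0]]
```

View pics/zrs.png

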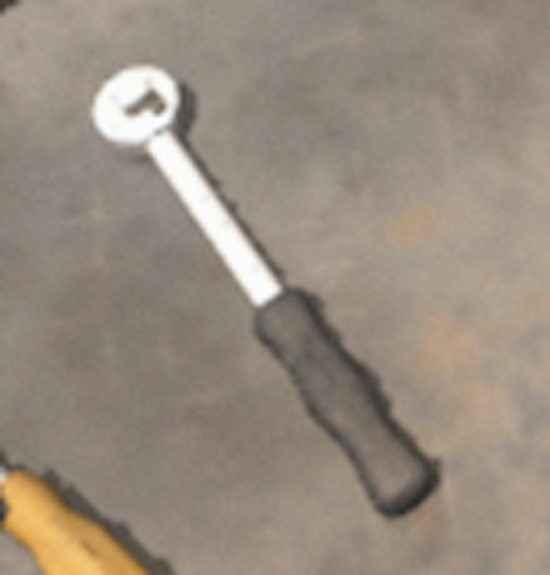

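Run:
```python
from h import *
def Z(p,o,s): return [o[0]+(p[0]+.5)/s-.5, o[1]+(p[1]+.5)/s-.5]
print(ray('scene',Z((137,102),(120,270),5),20), ray('scene',Z((408,498),(120,270),5),8), ray('scene',Z((272,298),(120,270),5),10))
g=np.array([468.5,303.8,10]); h=g+139*np.array([np.cos(np.radians(-8.4)),np.sin(np.radians(-8.4)),0])+[0,0,10]
print(proj('scene',[g,h]),proj('top',[g,h]))
q=np.load('case.npy'); c,s=np.cos(q[2]),np.sin(q[2])
for n,p in dict(seat=(-22,0),bay=(-22,40),head=(-22,-99),hinge=(80,0),lidedge=(149,0),lidback=(190,0)).items(): print(n,q[0]+c*p[0]-s*p[1],q[1]+s*p[0]+c*p[1])
# turns for grasp: jaws (tool z) across ratchet; ratchet yaw -8.4
s=arm.read_state(); Rm=R.from_quat(s['ee_rot'])
for yaw in (-8.4,171.6):
    y=np.radians(yaw); zt=np.array([-np.sin(y),np.cos(y),0]); yt=np.array([0,0,-1]); xt=np.cross(yt,zt)
    Rt=R.from_matrix(np.c_[xt,yt,zt]); print(yaw,(Rm.inv()*Rt).as_rotvec(degrees=True), Rm.inv().apply(np.array([468.5,303.8,100])-s['position']))
```

```text
[[604.40517267 284.60327289  20.        ]] [[394.72939813 319.16302209   8.        ]] [[495.45009591 301.98241483  10.        ]]
[[181.95410139 338.23828737]
 [146.96921769 289.22944381]] [[174.53945976 237.46489673]
 [180.4645599  190.88500504]]
seat 433.0482615695296 -158.758030256262
bay 434.53559377373847 -118.78569178433466
head 429.36711436411264 -257.68956797428217
hinge 534.9777246729443 -162.5507273769946
lidedge 603.9300085370189 -165.11637542925487
lidback 644.9016554707446 -166.64089093856896
-8.4 [-4.06337631e-03  3.22219176e+01 -1.65394317e-03] [551.25785425 150.32687804 713.6454728 ]
171.6 [-2.19098873e-03 -1.47778082e+02  5.38277969e-03] [551.25785425 150.32687804 713.6454728 ]
```

```bash
python3 -m inch '[[1,55.1,0,71.4,0,-147.8,0],[1,55.1,0,71.4,0,-147.8,0],[1,55.1,0,71.4,0,-147.8,0],[1,55.1,0,71.4,0,-147.8,0],[1,55.1,0,71.4,0,-147.8,0],[1,55.1,0,71.4,0,-147.8,0],[1,55.1,0,71.4,0,-147.8,0],[1,55.1,0,71.4,0,-147.8,0],[1,55.1,0,71.4,0,-147.8,0],[1,55.1,0,71.4,0,-147.8,0],[1,55.1,0,71.4,0,-147.8,0],[1,55.1,0,71.4,0,-147.8,0],[1,55.1,0,71.4,0,-147.8,0],[1,55.1,0,71.4,0,-147.8,0],[1,55.1,0,71.4,0,-147.8,0],[1,55.1,0,71.4,0,-147.8,0],[1,55.1,0,71.4,0,-147.8,0],[1,55.1,0,71.4,0,-147.8,0],[1,55.1,0,71.4,0,-147.8,0],[1,55.1,0,71.4,0,-147.8,0]]'
cat > go.py <<'E'
# usage: go.py x y z yaw(of tool x) -> shift cm / turn deg, tool pointing down
import sys; from h import *
x,y,z,yaw=map(float,sys.argv[1:5]); s=arm.read_state(); Rm=R.from_quat(s['ee_rot'])
a=np.radians(yaw); zt=np.array([-np.sin(a),np.cos(a),0]); yt=np.array([0,0,-1]); Rt=R.from_matrix(np.c_[np.cross(yt,zt),yt,zt])
print('t',s['clock'],'pos',s['position'].round(1),'j',s['joints'].round(2),'F',s['contact_force'].round(1),'w',s['gripper_width'])
print('shift',(Rm.inv().apply(np.array([x,y,z])-s['position'])/10).round(2),'turn',(Rm.inv()*Rt).as_rotvec(degrees=True).round(2))
E
python3 go.py 468.5 303.8 90 171.6
```

```text
clock: 2.17
position: [451.7, 239.7, 250.7]
ee_rot: [0.077, 0.703, -0.703, -0.077]
contact_force: [1.3, 0.1, 0.6]
gripper_width: 85.5
t 2.1667 pos [451.7 239.7 250.7] j [ 0.81  0.19 -0.27  0.   -1.11  0.55] F [1.3 0.1 0.6] w 85.45013242701141
shift [-0.24 16.07 -6.62] turn [ 0.03 -4.14 -0.03]
```

```bash
python3 -m inch '[[1,-0.2,10,-6.6,0,-4.1,0],[1,-0.2,10,-6.6,0,-4.1,0],[1,-0.2,16,-6.6,0,-4.1,0],[1,-0.2,16,-6.6,0,-4.1,0],[1,-0.2,16,-6.6,0,-4.1,0],[1,-0.2,16,-6.6,0,-4.1,0],[1,-0.2,16,-6.6,0,-4.1,0],[1,-0.2,16,-6.6,0,-4.1,0]]'; python3 go.py 468.5 303.8 11 171.6
python3 - <<'E'
from h import *
for n in('scene','top'):
  im=save(n,n+'1.png')
s=cv2.imread('pics/scene1.png');t=cv2.imread('pics/top1.png')
cv2.imwrite('pics/z1.png',np.hstack([cv2.resize(s[210:390,110:250],None,fx=2.8,fy=3),cv2.resize(t[170:290,110:240],None,fx=3,fy=4.5)]))
E
```

```text
clock: 2.83
position: [469.8, 302.1, 93.1]
ee_rot: [0.056, 0.706, -0.704, -0.053]
contact_force: [-0.6, 0.8, 0.2]
gripper_width: 85.4
t 2.8333 pos [469.8 302.1  93.1] j [ 0.86  0.44 -0.36  0.   -0.77  0.55] F [-0.6  0.8  0.2] w 85.4464604784989
shift [ 0.18  8.21 -0.12] turn [ 0.22 -0.43 -0.18]
```

View pics/z1.png

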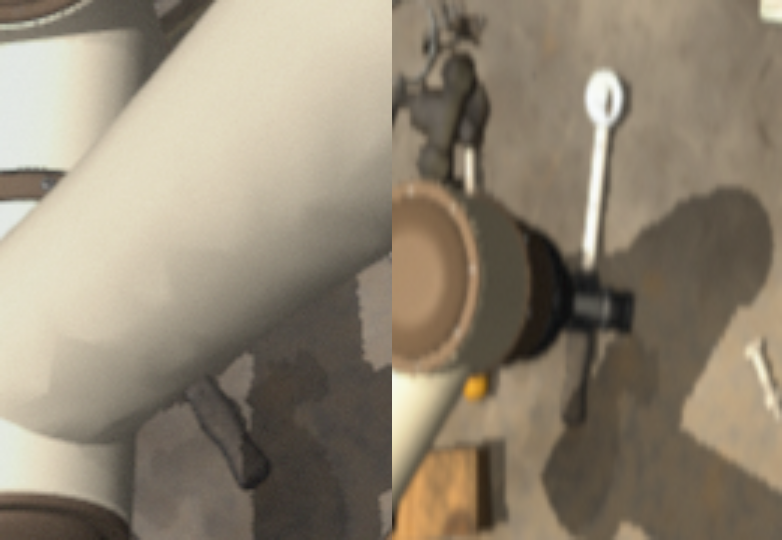

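```bash
python3 -m inch '[[1,0.1,3,0,0,-0.4,0],[1,0.1,5,0,0,-0.4,0],[1,0.1,6.5,0,0,-0.4,0],[1,0.1,7.1,0,0,-0.4,0],[1,0.1,7.1,0,0,-0.4,0],[0,0.1,7.1,0,0,-0.4,0],[0,0.1,7.1,0,0,-0.4,0],[0,0.1,7.1,0,0,-0.4,0],[0,0.1,7.1,0,0,-0.4,0],[0,0.1,7.1,0,0,-0.4,0],[0,0.1,7.1,0,0,-0.4,0],[0,0.1,7.1,0,0,-0.4,0],[0,0.1,7.1,0,0,-0.4,0]]'; python3 go.py 468.5 303.8 150 171.6
```

```text
clock: 4.02
position: [468.1, 302.3, 20.5]
ee_rot: [0.052, 0.706, -0.705, -0.051]
contact_force: [-0.9, 0.0, 5.7]
gripper_width: 22.7
t 4.0167 pos [468.1 302.3  20.5] j [ 0.86  0.54 -0.42  0.   -0.61  0.56] F [-0.9  0.   5.7] w 22.69327006510629
shift [ -0.03 -12.95  -0.18] turn [ 0.1   0.02 -0.09]
```

```bash
python3 -m inch '[[0,0,-1,0,0,0,0],[0,0,-3,0,0,0,0],[0,0,-6,0,0,0,0],[0,0,-9,0,0,0,0],[0,0,-11,0,0,0,0],[0,0,-11,0,0,20,0],[0,0,-11,0,0,40,0],[0,0,-11,0,0,60,0],[0,0,-11,0,0,83.7,0],[0,0,-11,0,0,83.7,0],[0,0,-11,0,0,83.7,0],[0,0,-11,0,0,83.7,0],[0,0,-11,0,0,83.7,0],[0,0,-11,0,0,83.7,0],[0,0,-11,0,0,83.7,0],[0,0,-11,0,0,83.7,0],[0,0,-11,0,0,83.7,0],[0,0,-11,0,0,83.7,0],[0,0,-11,0,0,83.7,0],[0,0,-11,0,0,83.7,0]]'; python3 go.py 434.5 -118.8 130 87.9
python3 - <<'E'
from h import *
for n in('scene','top'):
  im=save(n,n+'2.png')
s=cv2.imread('pics/scene2.png');t=cv2.imread('pics/top2.png')
cv2.imwrite('pics/z2.png',np.hstack([cv2.resize(s[200:380,110:290],None,fx=2.3,fy=3),cv2.resize(t[170:290,110:270],None,fx=2.3,fy=4.5)]))
E
```

```text
clock: 5.68
position: [467.2, 301.2, 129.1]
ee_rot: [-0.509, -0.491, 0.491, 0.509]
contact_force: [-0.8, -0.4, -3.2]
gripper_width: 22.4
t 5.6833 pos [467.2 301.2 129.1] j [ 0.86  0.39 -0.33 -0.   -0.86 -0.9 ] F [-0.8 -0.4 -3.2] w 22.410657315244485
shift [-42.09  -0.07   1.77] turn [-0.04  0.05 -0.02]
```

View pics/z2.png

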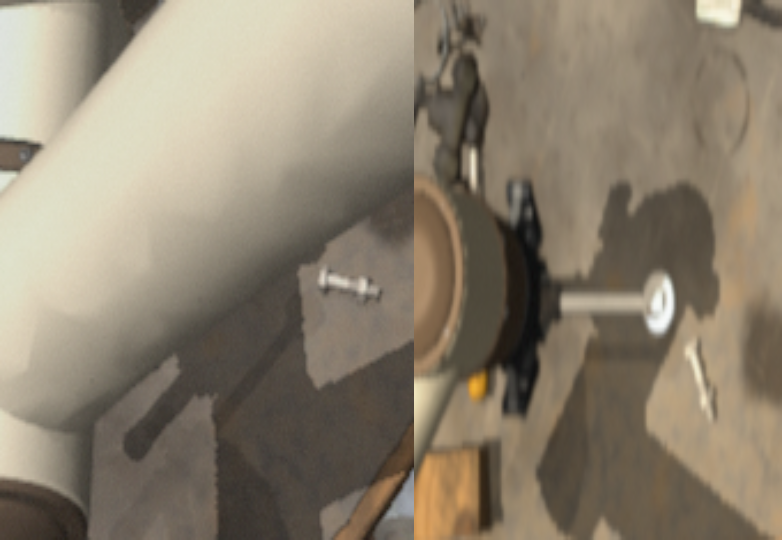

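Run:
```python
from h import *
s=arm.read_state()
for z in (129,110): print(ray('top',[216.8,236.3],z))
d=arm.masks_of('ratchet_head','top')
for k in d[:2]:
  m=k['mask']; print(k['conf'],k['extent'])
im=cv2.imread('pics/top2.png'); cv2.imwrite('pics/z2b.png',cv2.resize(im[215:260,165:235],None,fx=10,fy=10,interpolation=cv2.INTER_CUBIC))
```

```text
[[464.09141626 159.2401067  129.        ]]
[[464.79827746 162.34461806 110.        ]]
0.62 [165.1, 230.4, 59.0, 10.0]
```

View pics/z2b.png

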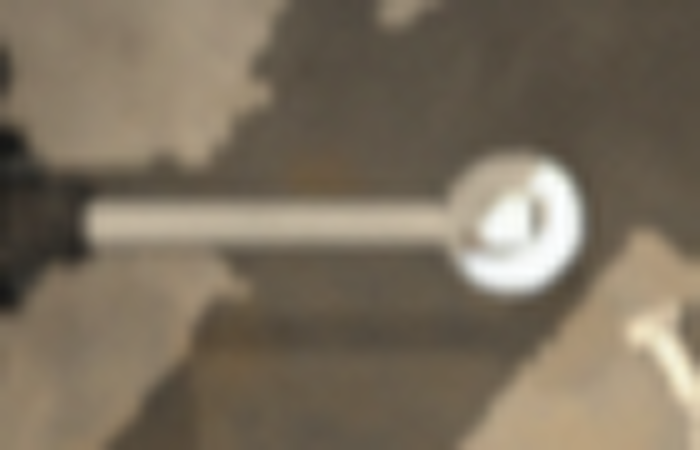

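Run:
```python
from h import *
p=ray('top',[[174,236.75],[216.0,236.75],[216,236.75]],125); print(p)
d=p[1]-p[0]; print(np.degrees(np.arctan2(d[1],d[0])))
q=np.load('case.npy'); print(proj('top',[[434.5,-118.8,14]]))
```

```text
[[466.16964796 274.013266   125.        ]
 [463.09738617 162.04149789 125.        ]
 [463.09738617 162.04149789 125.        ]]
-91.57167724938355
[[317.38353621 245.00413745]]
```

```bash
python3 -m inch '[[0,-4,0,0,0,0,0],[0,-42.1,0,1.8,0,0,0],[0,-42.1,0,1.8,0,0,0],[0,-42.1,0,1.8,0,0,0],[0,-42.1,0,1.8,0,0,0],[0,-42.1,0,1.8,0,0,0],[0,-42.1,0,1.8,0,0,0],[0,-42.1,0,1.8,0,0,0],[0,-42.1,0,1.8,0,0,0],[0,-42.1,0,1.8,0,0,0],[0,-42.1,0,1.8,0,0,0],[0,-42.1,0,1.8,0,0,0],[0,-42.1,0,1.8,0,0,0],[0,-42.1,0,1.8,0,0,0]]'; python3 go.py 434.5 -118.8 60 87.9
python3 - <<'E'
from h import *
for n in('scene','top'):
  im=save(n,n+'3.png')
t=cv2.imread('pics/top3.png')
cv2.imwrite('pics/z3.png',cv2.resize(t[160:290,270:410],None,fx=5.5,fy=4.5,interpolation=cv2.INTER_CUBIC))
E
```

```text
clock: 7.0
position: [434.0, -117.9, 129.4]
ee_rot: [0.509, 0.491, -0.491, -0.509]
contact_force: [-0.0, -0.7, -3.4]
gripper_width: 22.4
t 7.0 pos [ 434.  -117.9  129.4] j [ 0.1   0.23 -0.57 -0.   -0.77 -0.13] F [-0.  -0.7 -3.4] w 22.360086932366375
shift [-0.08  6.94 -0.05] turn [0.01 0.02 0.01]
```

View pics/z3.png

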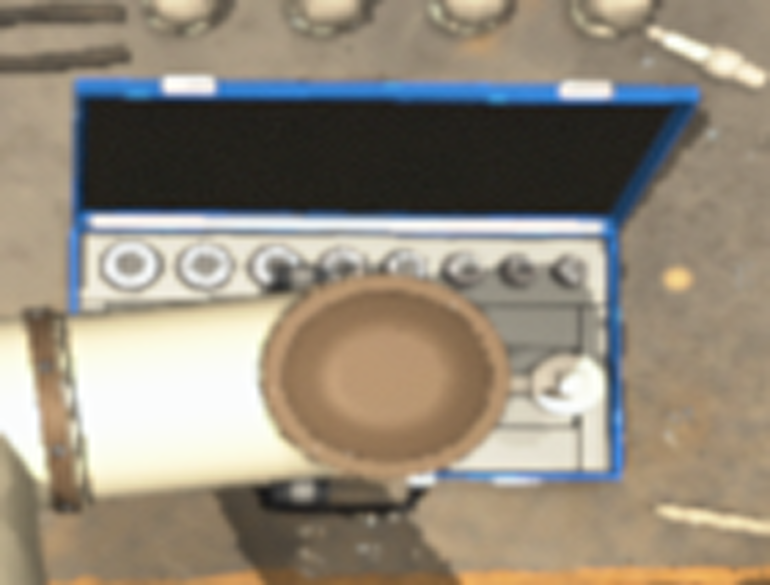

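View pics/scene3.png

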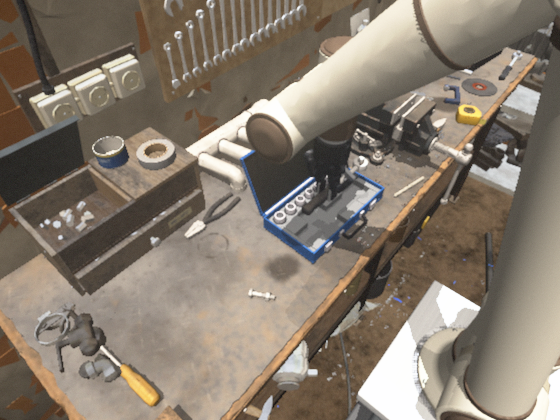

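Run:
```python
from h import *
print(ray('top',[373.0,244.9],128), 'expected', np.array([434,-117.9])+139*np.array([np.cos(np.radians(-92.1)),np.sin(np.radians(-92.1))]),'target 429.4 -257.7')
```

```text
[[ 429.77780463 -256.6873734   128.        ]] expected [ 428.90652449 -256.80664674] target 429.4 -257.7
```

```bash
python3 -m inch '[[0,-0.08,3,0,0,0,0],[0,-0.08,6,0,0,0,0],[0,-0.08,7,0,0,0,0],[0,-0.08,8,0,0,0,0],[0,-0.08,8.6,0,0,0,0],[0,-0.08,9,0,0,0,0],[0,-0.08,9.2,0,0,0,0],[0,-0.08,9.2,0,0,0,0]]'; python3 go.py 434.5 -118.8 34.5 87.9
python3 - <<'E'
from h import *
for n in('scene','top'):
  im=save(n,n+'4.png')
t=cv2.imread('pics/top4.png');s=cv2.imread('pics/scene4.png')
cv2.imwrite('pics/z4.png',np.hstack([cv2.resize(t[210:280,340:400],None,fx=6,fy=6,interpolation=cv2.INTER_CUBIC),cv2.resize(s[140:260,250:390],None,fx=3,fy=3.5,interpolation=cv2.INTER_CUBIC)]))
E
```

```text
clock: 7.77
position: [434.1, -119.0, 37.4]
ee_rot: [0.509, 0.491, -0.491, -0.509]
contact_force: [-0.6, -1.0, -3.3]
gripper_width: 22.4
t 7.7667 pos [ 434.1 -119.    37.4] j [ 0.1   0.39 -0.67  0.   -0.51 -0.13] F [-0.6 -1.  -3.3] w 22.425242984624486
shift [ 0.02  0.29 -0.04] turn [ 0.01  0.02 -0.  ]
```

View pics/z4.png

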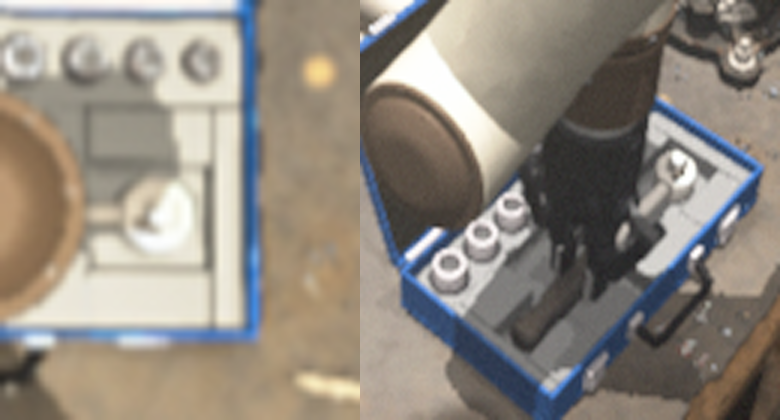

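```bash
python3 -m inch '[[0,0,0.15,0,0,0,0],[0,0,0.28,0,0,0,0],[0,0,0.28,0,0,0,0],[0,0,0.28,0,0,0,0]]'; python3 -m inch '[[0.55,0,0,0,0,0,0],[0.55,0,0,0,0,0,0],[0.55,0,0,0,0,0,0],[0.55,0,0,0,0,0,0],[0.55,0,0,0,0,0,0],[0.55,0,-2,0,0,0,0],[0.55,0,-5,0,0,0,0],[0.55,0,-9,0,0,0,0],[0.55,0,-13,0,0,0,0],[0.55,0,-17,0,0,0,0],[0.55,0,-21,0,0,0,0],[0.55,0,-24,0,0,0,0],[0.55,0,-24,0,0,0,0]]';  python3 go.py 434.5 60 275 87.9
```

```text
clock: 8.2
position: [434.1, -119.4, 34.8]
ee_rot: [0.509, 0.491, -0.49, -0.509]
contact_force: [-0.7, 0.1, -1.9]
gripper_width: 22.4
clock: 9.28
position: [437.0, -119.8, 281.8]
ee_rot: [0.513, 0.494, -0.487, -0.505]
contact_force: [0.4, 0.5, 0.0]
gripper_width: 47.0
t 9.2833 pos [ 437.  -119.8  281.8] j [ 0.09  0.06 -0.35  0.   -1.16 -0.13] F [0.4 0.5 0. ] w 46.97298207999457
shift [17.96  0.65  0.91] turn [ 0.86  0.03 -0.04]
```

```bash
python3 -m inch '[[0,8,-1,0,0,0,0],[0,30,-1,0,0,0,0],[0,30,-1,0,0,0,0],[0,30,-1,0,0,0,0],[0,30,-1,0,0,0,0],[0,30,-1,0,0,0,0],[0,30,-1,0,0,0,0],[0,30,-1,0,0,0,0],[0,30,-1,0,0,0,0],[0,30,-1,0,0,0,0]]';  python3 go.py 665 -168 295 87.9
python3 - <<'E'
from h import *
for n in('scene','top'):
  im=save(n,n+'5.png')
t=cv2.imread('pics/top5.png');s=cv2.imread('pics/scene5.png')
cv2.imwrite('pics/z5.png',np.hstack([cv2.resize(t[165:285,270:410],None,fx=2.8,fy=4,interpolation=cv2.INTER_CUBIC),cv2.resize(s[100:270,235:395],None,fx=2.5,fy=480/170,interpolation=cv2.INTER_CUBIC)]))
E
```

```text
clock: 10.12
position: [444.5, 180.6, 283.8]
ee_rot: [-0.509, -0.49, 0.491, 0.509]
contact_force: [0.5, -1.1, 0.3]
gripper_width: -0.0
t 10.1167 pos [444.5 180.6 283.8] j [ 0.73  0.11 -0.28 -0.   -1.18 -0.76] F [ 0.5 -1.1  0.3] w -0.03230363431774002
shift [-34.05  -1.12 -23.29] turn [-0.07  0.03 -0.05]
```

View pics/z5.png

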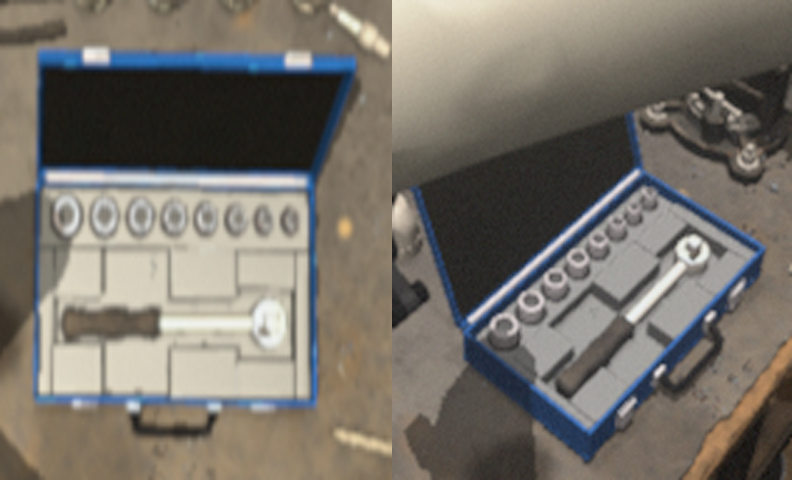

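```bash
python3 -m inch '[[0,0,-1,-4,0,0,0],[0,-34,-1,-23.3,0,0,0],[0,-34,-1,-23.3,0,0,0],[0,-34,-1,-23.3,0,0,0],[0,-34,-1,-23.3,0,0,0],[0,-34,-1,-23.3,0,0,0],[0,-34,-1,-23.3,0,0,0],[0,-34,-1,-23.3,0,0,0],[0,-34,-1,-23.3,0,0,0],[0,-34,-1,-23.3,0,0,0],[0,-34,-1,-23.3,0,0,0],[0,-34,-1,-23.3,0,0,0],[0,-34,-1,-23.3,0,0,0],[0,-34,-1,-23.3,0,0,0]]';  python3 go.py 665 -168 190 87.9
python3 - <<'E'
from h import *
for n in('scene','top'):
  im=save(n,n+'6.png')
t=cv2.imread('pics/top6.png');s=cv2.imread('pics/scene6.png')
cv2.imwrite('pics/z6.png',np.hstack([cv2.resize(t[100:300,250:430],None,fx=2.2,fy=2.4,interpolation=cv2.INTER_CUBIC),cv2.resize(s[40:270,205:395],None,fx=2.05,fy=480/230,interpolation=cv2.INTER_CUBIC)]))
E
```

```text
clock: 11.38
position: [664.2, -168.6, 294.5]
ee_rot: [-0.509, -0.49, 0.49, 0.51]
contact_force: [-0.5, -0.0, 0.4]
gripper_width: 0.2
t 11.3833 pos [ 664.2 -168.6  294.5] j [-0.01  0.47  0.25 -0.   -1.35 -0.03] F [-0.5 -0.   0.4] w 0.1816374103285734
shift [ 0.06 10.45 -0.08] turn [-0.03 -0.11  0.02]
```

View pics/z6.png

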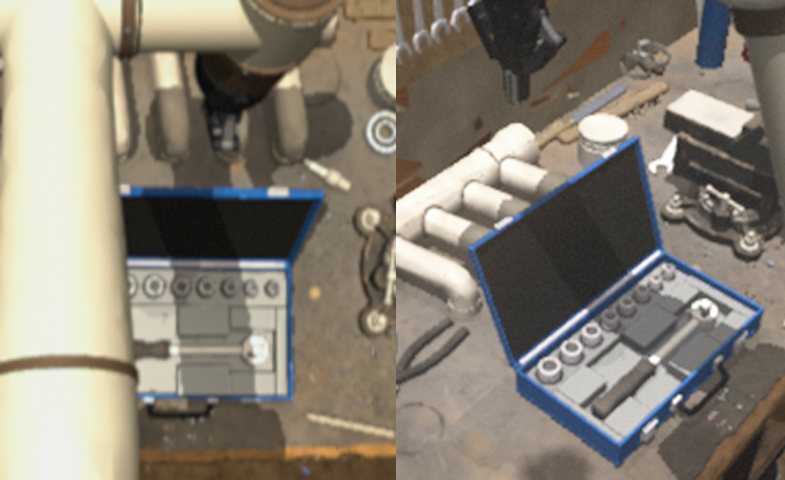

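```bash
python3 -m inch '[[0,0,4,0,0,0,0],[0,0,8,0,0,0,0],[0,0,10.4,0,0,0,0],[0,0,10.4,0,0,0,0],[0,0,10.4,0,0,0,0],[0,0,10.4,1,0,0,0],[0,0,10.4,2,0,0,0],[0,0,10.4,3,0,0,0],[0,0,10.4,3,0,0,0]]';  python3 go.py 620 -168 190 87.9
python3 - <<'E'
from h import *
for n in('scene','top'):
  im=save(n,n+'7.png')
t=cv2.imread('pics/top7.png');s=cv2.imread('pics/scene7.png')
cv2.imwrite('pics/z7.png',np.hstack([cv2.resize(t[100:300,250:430],None,fx=2.2,fy=2.4,interpolation=cv2.INTER_CUBIC),cv2.resize(s[40:270,205:395],None,fx=2.05,fy=480/230,interpolation=cv2.INTER_CUBIC)]))
E
```

```text
clock: 12.23
position: [635.4, -166.7, 194.8]
ee_rot: [0.511, 0.492, -0.49, -0.507]
contact_force: [-0.3, 0.2, 0.6]
gripper_width: 0.1
t 12.2333 pos [ 635.4 -166.7  194.8] j [-0.01  0.48  0.01  0.   -1.1  -0.03] F [-0.3  0.2  0.6] w 0.07850298212043731
shift [-0.19  0.47  1.54] turn [ 0.33  0.02 -0.03]
```

View pics/z7.png

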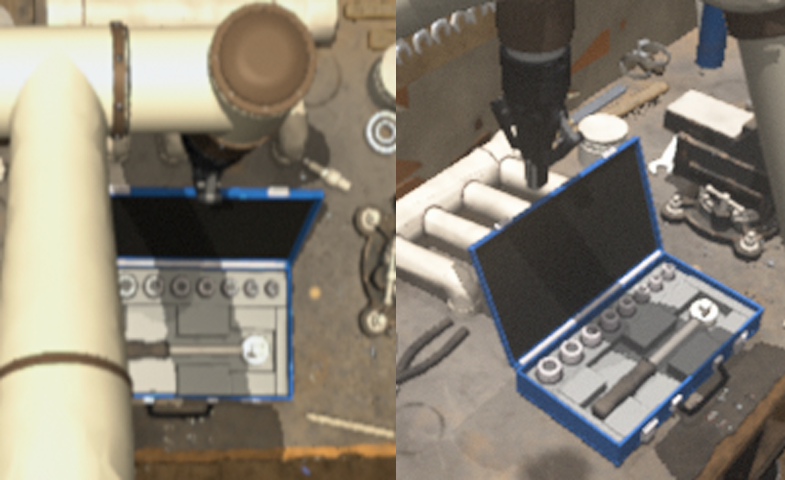

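```bash
python3 -m inch '[[0,-0.1,0.6,0.5,0,0,0],[0,-0.1,0.7,1,0,0,0],[0,-0.1,0.7,1.5,0,0,0],[0,-0.1,0.7,2,0,0,0],[0,-0.1,0.7,2.5,0,0,0],[0,-0.1,0.7,3,0,0,0],[0,-0.1,0.7,3.5,0,0,0],[0,-0.1,0.7,4,0,0,0],[0,-0.1,0.7,4.5,0,0,0],[0,-0.1,0.7,5,0,0,0],[0,-0.1,0.7,5,0,0,0]]';  python3 go.py 540 -168 190 87.9
python3 - <<'E'
from h import *
for n in('scene','top'):
  im=save(n,n+'8.png')
t=cv2.imread('pics/top8.png');s=cv2.imread('pics/scene8.png')
cv2.imwrite('pics/z8.png',np.hstack([cv2.resize(t[100:300,250:430],None,fx=2.2,fy=2.4,interpolation=cv2.INTER_CUBIC),cv2.resize(s[40:270,205:395],None,fx=2.05,fy=480/230,interpolation=cv2.INTER_CUBIC)]))
E
```

```text
clock: 13.25
position: [583.8, -166.0, 183.4]
ee_rot: [-0.509, -0.49, 0.491, 0.51]
contact_force: [0.6, -0.0, -0.8]
gripper_width: 0.2
t 13.25 pos [ 583.8 -166.   183.4] j [-0.01  0.41 -0.13 -0.   -1.03 -0.03] F [ 0.6 -0.  -0.8] w 0.22356519534953204
shift [-0.37 -0.65  4.37] turn [-0.07 -0.05  0.02]
```

View pics/z8.png

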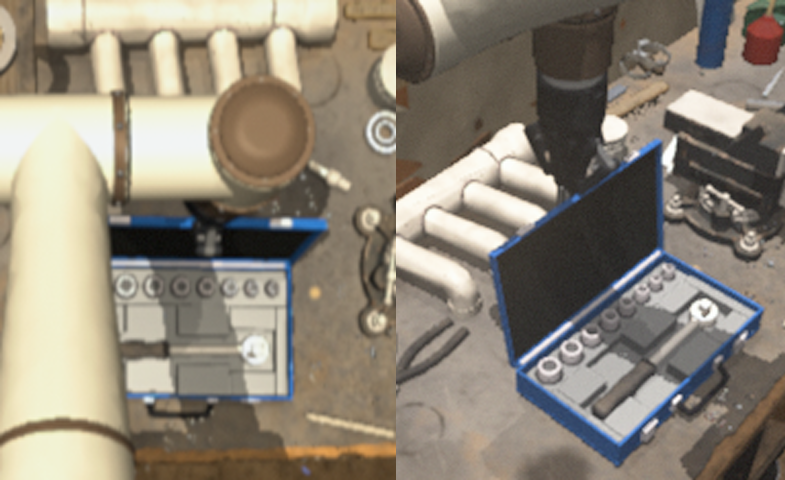

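```bash
python3 -m inch '[[0,0,-0.1,0.4,0,0,0],[0,0,-0.2,0.8,0,0,0],[0,0,-0.3,1.2,0,0,0],[0,0,-0.4,1.6,0,0,0],[0,0,-0.4,2,0,0,0],[0,0,-0.4,2.4,0,0,0],[0,0,-0.4,2.8,0,0,0],[0,0,-0.4,3.2,0,0,0],[0,0,-0.4,3.6,0,0,0],[0,0,-0.4,3.6,0,0,0]]';  python3 go.py 540 -168 190 87.9
python3 - <<'E'
from h import *
for n in('scene','top'):
  im=save(n,n+'9.png')
t=cv2.imread('pics/top9.png');s=cv2.imread('pics/scene9.png')
cv2.imwrite('pics/z9.png',np.hstack([cv2.resize(t[100:300,250:430],None,fx=2.2,fy=2.4,interpolation=cv2.INTER_CUBIC),cv2.resize(s[40:270,205:395],None,fx=2.05,fy=480/230,interpolation=cv2.INTER_CUBIC)]))
E
```

```text
clock: 14.18
position: [548.1, -164.7, 187.5]
ee_rot: [-0.509, -0.49, 0.491, 0.51]
contact_force: [-0.4, -1.2, 0.1]
gripper_width: -0.1
t 14.1833 pos [ 548.1 -164.7  187.5] j [-0.01  0.35 -0.21 -0.   -1.01 -0.03] F [-0.4 -1.2  0.1] w -0.1198193959769325
shift [-0.36 -0.25  0.8 ] turn [-0.05 -0.05  0.01]
```

View pics/z9.png

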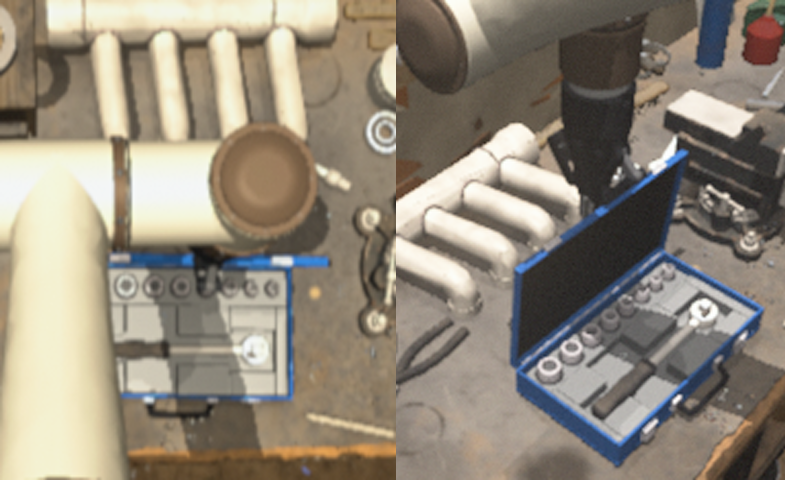

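```bash
python3 -m inch '[[0,0,0,0.3,0,0,0],[0,0,0,0.6,0,0,0],[0,0,0,0.9,0,0,0],[0,0,0,1.2,0,0,0],[0,0,0,1.5,0,0,0],[0,0,0,1.8,0,0,0],[0,0,0,1.8,0,0,0]]';  python3 go.py 540 -168 190 87.9
python3 - <<'E'
from h import *
for n in('scene','top'):
  im=save(n,n+'10.png')
t=cv2.imread('pics/top10.png');s=cv2.imread('pics/scene10.png')
cv2.imwrite('pics/z10.png',np.hstack([cv2.resize(t[100:300,250:430],None,fx=2.2,fy=2.4,interpolation=cv2.INTER_CUBIC),cv2.resize(s[40:270,205:395],None,fx=2.05,fy=480/230,interpolation=cv2.INTER_CUBIC)]))
E
```

```text
clock: 14.87
position: [530.5, -164.0, 187.6]
ee_rot: [-0.509, -0.491, 0.491, 0.509]
contact_force: [0.2, 0.1, -0.3]
gripper_width: 0.1
t 14.8667 pos [ 530.5 -164.   187.6] j [-0.01  0.32 -0.26 -0.   -0.99 -0.03] F [ 0.2  0.1 -0.3] w 0.08060339832713855
shift [-0.36 -0.24 -0.97] turn [-0.02 -0.05  0.01]
```

View pics/z10.png

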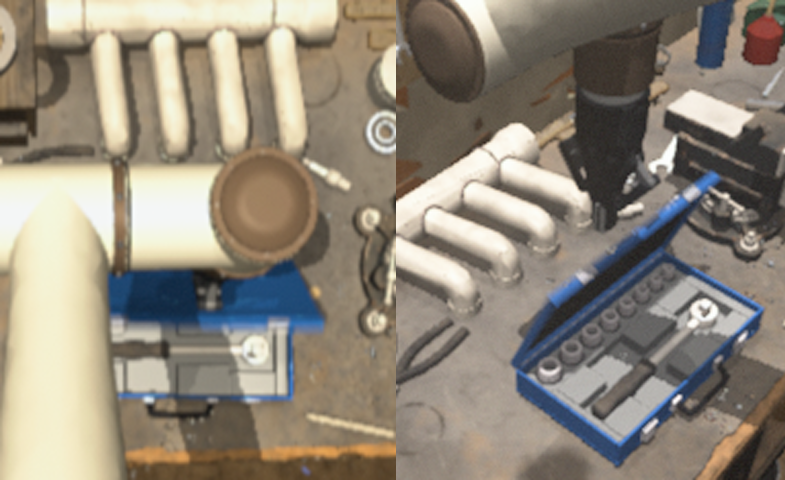

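Past upright and already falling on its own. I'll stop pushing, back off and go up.

```bash
python3 -m inch '[[0,0,-1,-1,0,0,0],[0,0,-4,-2,0,0,0],[0,0,-8,-2,0,0,0],[0,0,-12,-2,0,0,0],[0,0,-12,-2,0,0,0],[0,4,-12,-2,0,0,0],[0,38,-12,5,0,0,0],[0,38,-12,5,0,0,0],[0,38,-12,5,0,0,0],[0,38,-12,5,0,0,0],[0,38,-12,5,0,0,0],[0,38,-12,5,0,0,0],[0,38,-12,5,0,0,0],[0,38,-12,5,0,0,0],[0,38,-12,5,0,0,0],[0,38,-12,5,0,0,0],[0,38,-12,5,0,0,0],[0,38,-12,5,0,0,0]]'
python3 - <<'E'
from h import *
for n in('scene','top'):
  im=save(n,n+'11.png')
t=cv2.imread('pics/top11.png');s=cv2.imread('pics/scene11.png')
cv2.imwrite('pics/z11.png',np.hstack([cv2.resize(t[100:300,250:430],None,fx=2.2,fy=2.4,interpolation=cv2.INTER_CUBIC),cv2.resize(s[100:270,225:395],None,fx=2.3,fy=480/170,interpolation=cv2.INTER_CUBIC)]))
E
```

```text
clock: 16.47
position: [495.5, 216.8, 307.4]
ee_rot: [0.509, 0.49, -0.491, -0.509]
contact_force: [0.3, -0.6, 1.0]
gripper_width: 0.0
```

View pics/z11.png

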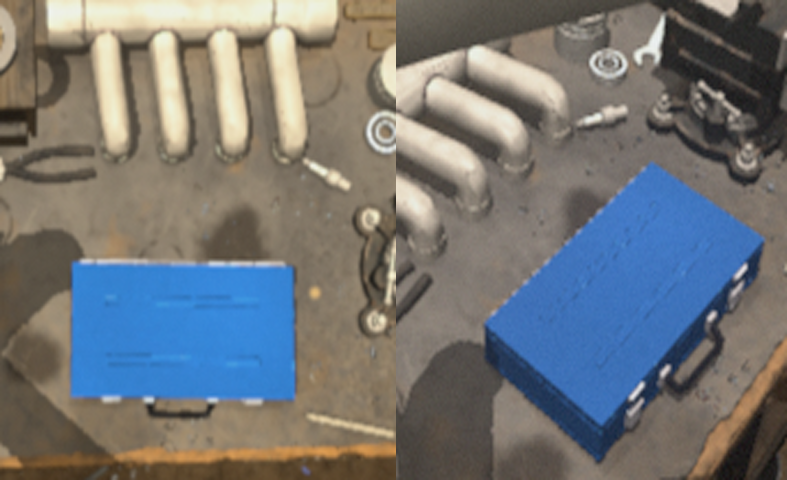

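View pics/top11.png

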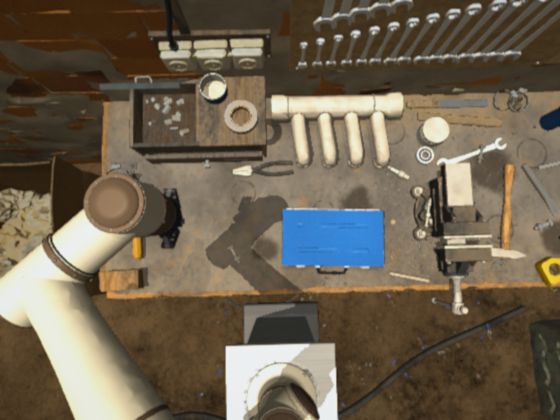

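Run:
```python
from h import *
q=np.load('case.npy'); c,s_=np.cos(q[2]),np.sin(q[2])
P=[[q[0]+c*x-s_*y,q[1]+s_*x+c*y,z] for x,y,z in ((-80,145,55),(-80,-145,55),(-80,145,45),(-80,145,65))]
print(proj('scene',P).round(1).tolist(),proj('top',P).round(1).tolist())
for l in ('pliers_mid','plug_b_mid','bolt_0_mid'):
  for d in arm.masks_of(l,'top')[:1]: print(l,d['conf'],d['extent'])
t=cv2.imread('pics/top11.png');s=cv2.imread('pics/scene11.png')
cv2.imwrite('pics/z12.png',np.hstack([cv2.resize(t[230:275,205:265],None,fx=5,fy=10,interpolation=cv2.INTER_CUBIC),cv2.resize(s[200:275,250:335],None,fx=5,fy=6,interpolation=cv2.INTER_CUBIC)]))
```

```text
[[314.5, 250.6], [385.4, 183.8], [314.2, 253.3], [314.8, 247.9]] [[281.7, 265.0], [383.7, 265.9], [281.7, 264.9], [281.7, 265.1]]
pliers_mid 0.88 [233.3, 161.7, 62.2, 11.1]
```

View pics/z12.png

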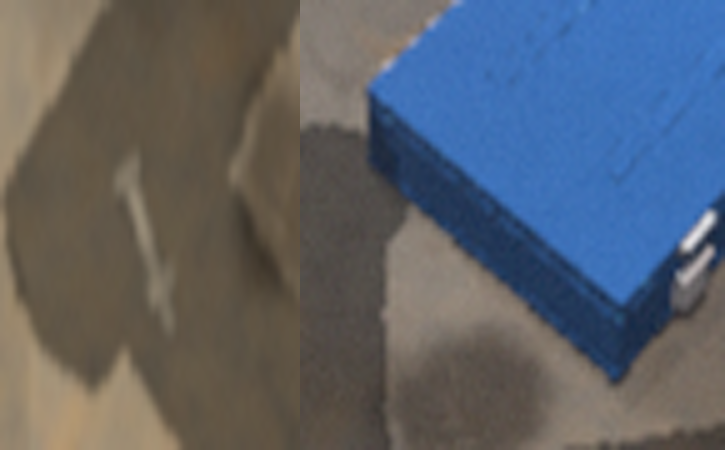

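```bash
python3 -c "
from bench import arm
print(arm.job_done())"
```

```text
the job is handed in; nothing more can be done
None
```

The ratchet is in its recess, the lid is fully shut, and I handed the job in at about 17 s of the 61 s allowed.

- **Ratchet:** I gripped it by the black grip, turned it so the head pointed into the wide end, and lowered it in. At release the hand was at 34.8 mm, against about 34.5 mm expected when home. The pictures from both cameras showed the head in its pocket and the whole ratchet lying in the recess.
- **Lid:** I pushed it slowly from behind with the closed fingertips, just below its edge. Once it was past upright and falling on its own, I backed the hand off and up. Its front corner then appeared at pixel (315, 250.8), against (314.5, 250.6) expected for a shut lid, so it is not resting on the ratchet.
- **Other parts:** The pliers, spark plug and bolt looked unmoved in the final pictures. In the last top view the network found only the pliers. It missed the spark plug and the bolt (which lay in the arm's shadow), so I judged those two by eye.

At hand-in the arm was clear of everything. The largest wrist force I read was about 6 N, though I only read it at the end of each move.

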